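# Re-hang a copper plate on the other folding hook

## Robot

A 6-joint arm with a two-finger parallel gripper is mounted at the origin on the work surface. World frame = base frame: x ahead of the robot, y to its left, z up, the work surface at z = 0. Lengths are in m, angles in rad, forces in N, time in s.
With the tool pointing down it reaches from about 0.25 to 0.775 m from the base axis. Payload 4 kg.
Tool frame: the origin (TCP) lies between the finger pads; the fingertips stand 25 mm ahead of it and the grasp point (between the pads) lies 6 mm ahead of it (robot.tip_reach is the distance from the TCP to the fingertips, in m); z points along the fingers, y is the line along which they close (so a half turn about z gives the same grasp; the last joint's range is limited). The gripper opens to 94 mm and grips with 3 to 60 N. Pads are 16 mm wide; open, the fingers measure 119 mm over their backs; the gripper's body (75 mm by 177 mm) begins 78 mm behind the grasp point.
Start: joints at [1.034, 0.087, 1.371, -0, 1.684, -0.103], TCP at [0.231, 0.499, 0.231] pointing down, gripper open.
Joint ranges: [-3.1, 3.1], [-0.76, 2.03], [0.27, 2.55], [-1.08, 4.22], [0.17, 2.65], [-2.57, 2.57]. Speed limits (rad/s): [2.79, 2.79, 3.14, 3.14, 3.14, 3.14].

## Interface

Orientations are given as [roll, pitch, yaw] about the fixed x, y, z axes, in that order (R = Rz(yaw) Ry(pitch) Rx(roll)).
In Python, from bench import sensors, snapshot, camera_info, ticket, robot gives the robot as it stands.
- The arm moves only by the tool arm_command, never from a script. Its argument "plan" is a list of rows, each an object with "grip": the closure, from -1 (fully open) to 1 (shut); "slide": the shift along the tool's x, y, z normalised to -1 to 1, where 1 is 500 mm, a list of three; "spin": the turn about the tool's z normalised to -1 to 1, where 1 is 5 degrees. A call has 1 to 10 rows; each row shifts and turns the commanded pose from where the row before left it, along the tool's axes as they then stand; what a row does not reach is not made up. A row lasts 1/8 s, in which the tool goes at most 62.5 mm and 10.7 degrees, less where a joint would pass 70% of its speed; a pose out of reach is approached as far as the arm can. A call with a number of a shift or a turn outside -1 to 1 is refused whole. A call with a gripper value outside its range is refused whole. The fingers move at their own pace and stop on an object; the grip force is fixed at half the most. Time passes only in rows, so rows that do not move let the fingers close. It gives the time, the measured TCP pose, the force, the opening and the grip force at its end, in the units of the state.
- sensors.get_obs(): the state, without advancing time (a new reading comes with each control period).
- snapshot(name): name is "scene" or "top" or "wrist"; returns the picture (420x560x3 uint8, red, green, blue); there is no depth.
- camera_info(name): a dict with "fx", "fy", "cx", "cy" (pixels), "position" and "rotation" of the camera in the world. Camera axes: x right, y up, looking along -z (the intrinsics and any distortion apply to the point x, -y, -z); pixel columns grow to the right and rows downward; lengths in m; the calibration is good to about 2 mm. The wrist camera is an equidistant fisheye: a pixel r from the principal point sees the ray r / f radians off the axis. A picture is of the moment at which its call begins: read the wrist's pose just before it. camera_info takes no time and is no camera call; for the wrist camera it gives the pose at the moment of the call.
- ticket.close_job(): hands the job in; it is judged then, once.
The state is a dict: "time": time; "joint_positions": joint angles; "qvel": joint speeds; "joint_torque": joint torques, N m; "tool_pos": TCP position; "ee_rot": TCP orientation; "wrist_force": force on the tool from outside, world axes, zero at the start; "wrist_torque": the same for the moment, N m; "width": finger opening in m; "finger_force": force on a finger pad.
Only numpy, scipy, OpenCV 4.12 (cv2) and the standard library are available. Lean on these libraries where they do the work, as an engineer would, in place of code of your own. Each camera call takes 0.05 s, during which the arm holds its last target. There are 200 camera calls.

## Task

Swing out the folded hook on the rail until it is against its stop and press it home, then move the plate carrier from the other hook onto it and let it hang there. Then fold the emptied hook flat along the rail and press that home too. Each time press for a moment with about 10 N, but never push on a hook with more than 20 N, so nudge the hooks with closed fingers instead of gripping them; leave the other things on the bench alone.

Things in the scene. Friction and masses are not known exactly. Their poses are not given: they have to be found in the camera images.
- rail: Grey hook rail on two posts at the back of the bench, fixed: beam 480 mm long (y), 30 mm deep (x), top 180 mm above the bench. Origin on the bench below the beam's centre; x points away from the robot, y along the beam, z up. Nothing rises above the beam but the two hooks.
- free_pivot (a point): The empty hook, folded at the start. Round steel bar 10 mm thick, 90 mm long, its end turned up (top 18 mm above the bar's centre line). This point: on the upright hinge axis at the height of the bar's centre line (200 mm over the bench, 20 mm over the rail's top, 27 mm in front of the rail's centre line). Axes are the rail's and do not turn with the bar.
- used_pivot (a point): The hook that carries the plate carrier at the start, swung out. Round steel bar 10 mm thick, 90 mm long, its end turned up (top 18 mm above the bar's centre line). This point: on the upright hinge axis at the height of the bar's centre line (200 mm over the bench, 20 mm over the rail's top, 27 mm in front of the rail's centre line). Axes are the rail's and do not turn with the bar.
- free_hook (a joint): Swing of the empty hook from its folded stop, rad, anticlockwise from above: 0 = folded stop (bar along the rail's +y), 1.571 = swung-out stop (bar along the rail's -x). The stops sit up to 0.12 rad crooked either way, both alike, unmeasured: feel for them. Stiff, stays where left: 0.25 N m (3.5 N at 70 mm) turns it. Hard stops.
- used_hook (a joint): Swing of the loaded hook from its folded stop, rad, anticlockwise from above: 0 = folded stop (bar along the rail's +y), 1.571 = swung-out stop (bar along the rail's -x). The stops sit up to 0.12 rad crooked either way, both alike, unmeasured: feel for them. Stiff, stays where left: 0.25 N m (3.5 N at 70 mm) turns it. Hard stops.
- carrier_grip (a point): Centre of the carrier's upright wooden grip: 24 mm wide (along the rail), 18 mm deep, 52 mm tall below its rounded top; this point lies 40 mm above the top edge of the eye. Axes: x away from the robot when it hangs, y along the plate's width, z up.
- carrier_eye (a point): Middle of the top edge of the carrier's eye, which rests on the hook arm when hung (then 5 mm above the arm's centre line). The eye is a rectangular opening right through the carrier along its x: 40 mm wide (y), 40 mm high, from this point down; the steel round it is 12 mm thick and 60 mm wide. Same axes as the grip.
- carrier: Plate carrier, 0.25 to 0.42 kg: wooden grip, steel eye, clamp bar 104 mm wide, copper plate 94 mm wide and 4 mm thick reaching 148 mm below the eye's top edge. Origin as carrier_eye. Hangs across the hook, parallel to the rail; to take it off, lift it about 20 mm so the eye clears the upturned tip, then draw it along the bar past the tip.
- ink_tin: Closed ink tin, 72 mm across, about 42 mm tall, a bystander. Origin under its centre.
- copper_plates: Two stacked copper plates, 100 by 140 by 8 mm, bystanders, flat on the bench. Origin under the centre.
- brayer_weight: Round steel paperweight with a knob, 60 mm across, 44 mm tall, behind the rail, a bystander. Origin under its centre.
There are look-alikes about, which are no part of the job. What is shaped like the carrier but blue or purple is not meant.

How it is judged:
On the way, in this order (a step that is already met when the one before it is completed fails the run):
1. the empty hook is swung out to its stop (within 0.04 rad) and pressed there with at least 7 N for 0.2 s (value of joint free_hook above 1.53 rad and contact force between free_hook and anything else above 7 N and contact force between free_hook and carrier below 0.5 N), for 0.2 s.
2. the carrier hangs by its eye on that hook, let go (x of carrier_eye in the frame of free_pivot between -0.085 and -0.018 m and y of carrier_eye in the frame of free_pivot between -0.03 and 0.03 m and z of carrier_eye in the frame of free_pivot between -0.002 and 0.014 m and angle between carrier_eye's own z axis and vertical below 0.35 rad and contact force between the fingers and carrier below 0.5 N and linear speed of carrier below 0.03 m/s), for 0.3 s.
3. the emptied hook is folded flat (within 0.04 rad) and pressed there with at least 7 N for 0.2 s (value of joint used_hook below 0.04 rad and contact force between used_hook and anything else above 7 N), for 0.2 s.
At the end, for the whole second after the job is handed in: The carrier hangs at rest by its eye on the swung-out hook (eye's top edge on the arm, 18 to 85 mm from the hinge axis, upright within 0.35 rad), released; that hook is swung out within 0.08 rad of its own stop and the other hook is folded within 0.05 rad of its own stop (all of step 2 and value of joint free_hook above 1.49 rad and value of joint used_hook below 0.05 rad and velocity of joint used_hook below 0.05 rad/s); the robot touches nothing.
It fails at once if a hook is pushed by the robot with more than 20 N (contact force between any of the fingers, the arm and free_hook above 20 N or contact force between any of the fingers, the arm and used_hook above 20 N).
It fails at once if the carrier is forced against a hook with more than 25 N (contact force between carrier and free_hook above 25 N or contact force between carrier and used_hook above 25 N).
It fails at once if a bystander is moved by more than 20 mm (distance of any of ink_tin, copper_plates, brayer_weight from where it was at the start of the episode above 0.02 m).
It also fails if it takes over 69 s, if anything falls off the work surface, if the arm or the gripper's body presses on something with over 40 N, if the wrist force passes 120 N, or if a joint passes its speed limit or range.

## Working session

There is one attempt and no reset: what is moved stays moved. The work goes in short steps, Python scripts to look and compute and a tool call to move; the robot and the scene stay as the last step left them, time stands still between calls to the robot, and variables do not carry over. Pictures are saved under pics/ and viewed, at most 10 in all, crops included, and the job is handed in when it is done.

Besides the shell and the picture viewer there is one more tool, called after ">>>" as name([rows], argument=value, ...), one row to a line, values as JSON. arm_command: Moves the arm, as the interface text tells. Scaled input: -1 to 1 covers 500 mm each way for a shift and 5 degrees each way for a turn. Its arguments: {"type":"object","properties":{"plan":{"type":"array","items":{"type":"object","properties":{"grip":{"type":"number"},"slide":{"type":"array","items":{"type":"number"}},"spin":{"type":"number"}}}}},"required":["plan"]}

```bash
mkdir -p pics
python3 - <<'E'
from bench import sensors, snapshot, camera_info
import cv2, json
o=sensors.get_obs(); print({k:o[k] for k in ('time','tool_pos','ee_rot','wrist_force','width')})
ims=[]
for n in ('scene','top'):
    im=snapshot(n); cv2.imwrite(f'pics/{n}0.png',im[:,:,::-1]); c=camera_info(n); print(n,c)
E
```

```text
{'time': 0.0, 'tool_pos': array([0.23092741, 0.49863312, 0.22934129]), 'ee_rot': array([-3.13944542e+00, -1.87155555e-04,  2.70781797e+00]), 'wrist_force': array([-0.01710873, -0.36721855, -0.62405007]), 'width': 0.09424768836056308}
scene {'fx': 381.6585493889271, 'fy': 381.6585493889271, 'cx': 279.4196244138971, 'cy': 212.2518149338957, 'position': array([ 1.13347451, -0.11509678,  0.87198314]), 'rotation': array([0.66174143, 0.01857671, 1.44020467])}
top {'fx': 511.3914193332217, 'fy': 511.3914193332217, 'cx': 273.1329248134732, 'cy': 215.4446692183352, 'position': array([ 0.50725379, -0.0816969 ,  1.08371779]), 'rotation': array([ 0.07116522,  0.02850284, -1.56062142])}
```

View pics/scene0.png

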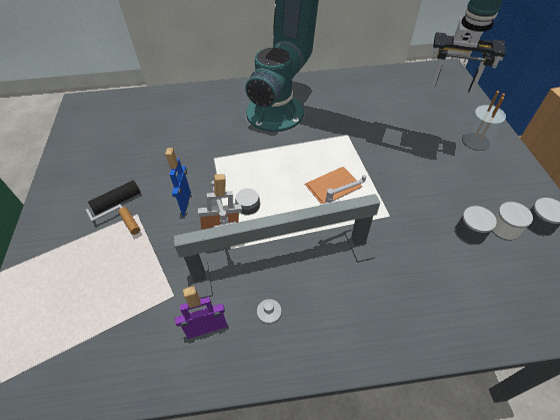

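View pics/top0.png

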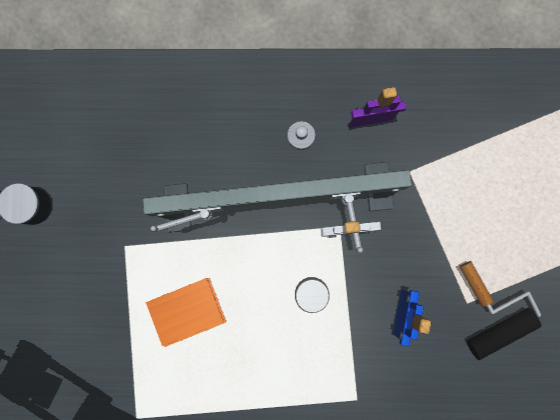

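The scene view shows three carrier shapes: grey with a copper plate at (220,200), blue at (180,185) and purple at (200,315). Only the grey one hangs on a hook, so it fits the description. In the top view:

| Item | Pixel |
|---|---|
| Free hook pivot | (205,214) |
| Free hook tip | (153,229) |
| Used hook pivot | (348,198) |
| Used hook tip | (360,250) |
| Carrier grip | (352,227) |
| Rail, left to right | (145,207) to (410,180) |

I'll confirm with an enlarged crop.

```bash
cat > h.py <<'E'
import numpy as np, cv2
from scipy.spatial.transform import Rotation as R
from bench import sensors, snapshot, camera_info
def ray(n,uv,c=None):
    c=c or camera_info(n); u,v=uv
    d=np.array([(u-c['cx'])/c['fx'],-(v-c['cy'])/c['fy'],-1.])
    return np.array(c['position']),R.from_euler('xyz',c['rotation']).apply(d)
def onz(n,uv,z):
    p,d=ray(n,uv); return p+d*(z-p[2])/d[2]
def proj(n,P):
    c=camera_info(n); q=R.from_euler('xyz',c['rotation']).inv().apply(np.array(P)-c['position'])
    return np.array([c['cx']+c['fx']*q[0]/-q[2],c['cy']+c['fy']*-q[1]/-q[2]])
E
python3 - <<'E'
from h import *
im=cv2.imread('pics/top0.png')
cv2.imwrite('pics/crop0.png',cv2.resize(im[160:270,140:420],(784,308),interpolation=cv2.INTER_CUBIC))
for nm,uv,z in [('fp',(205,214),.2),('ft',(153,229),.21),('up',(348,198),.2),('ut',(360,250),.21),('grip',(352,227),.27),('railL',(145,207),.18),('railR',(410,180),.18),('tin',(312,295),.04)]:
    print(nm,onz('top',uv,z).round(4))
E
```

```text
fp [0.5716 0.0628 0.2   ]
ft [0.5442 0.1505 0.21  ]
up [ 0.6013 -0.1851  0.2   ]
ut [ 0.5117 -0.2042  0.21  ]
grip [ 0.5477 -0.1833  0.27  ]
railL [0.5847 0.174  0.18  ]
railR [ 0.6362 -0.2967  0.18  ]
tin [ 0.4209 -0.1314  0.04  ]
```

View pics/crop0.png

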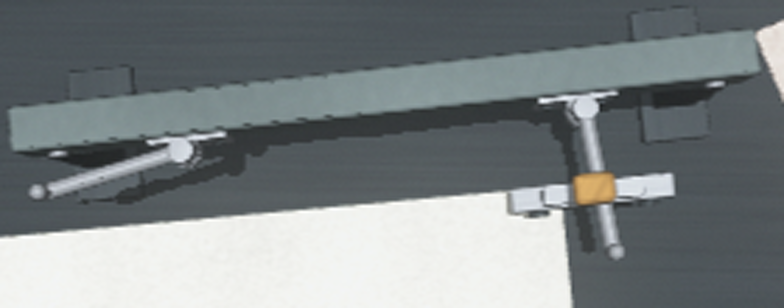

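The crop confirms the grey steel, wooden-grip carrier, with its grip at crop (595,188), on the swung-out hook. The empty hook is folded at the left, with its pivot at (181,152) and tip at (38,191). I'll turn square to the rail first, closing and raising the gripper.

>>> arm_command([
  {"grip":1,"slide":[0,0,-0.02],"spin":-0.9},
  {"grip":1,"slide":[0,0,-0.02],"spin":-0.9},
  {"grip":1,"slide":[0,0,-0.02],"spin":-0.9},
  {"grip":1,"slide":[0,0,-0.02],"spin":-0.9},
  {"grip":1,"slide":[0,0,-0.02],"spin":-0.9},
  {"grip":1,"slide":[0,0,-0.02],"spin":-0.9},
  {"grip":1,"slide":[0,0,0],"spin":-0.8},
])

```text
time: 0.98
tool_pos: [0.2313, 0.4992, 0.291]
ee_rot: [3.141, 0.001, -3.032]
wrist_force: [0.6, 0.6, -0.5]
width: 0.0272
finger_force: 0.0
```

```bash
cat >> h.py <<'E'
PF=np.array(onz('top',(204.6,214.3),.2)); PU=np.array(onz('top',(348.9,199.3),.2)); YAW=.108
def to(P):  # shift to P in tool axes, units of 0.5 m
    o=sensors.get_obs(); Rm=R.from_euler('xyz',o['ee_rot']).as_matrix()
    return (Rm.T@(np.array(P)-o['tool_pos'])/.5).round(4)
def st():
    o=sensors.get_obs(); print('t',round(o['time'],2),'p',o['tool_pos'].round(4),'rot',o['ee_rot'].round(3),'F',o['wrist_force'].round(2),'w',round(o['width'],4))
E
python3 - <<'E'
from h import *
st(); print(PF,PU,to([.571,.134,.29]),to([.571,.134,.215]))
E
```

```text
t 0.97 p [0.2313 0.4992 0.291 ] rot [ 3.141e+00  1.000e-03 -3.032e+00] F [ 0.61  0.6  -0.48] w 0.0272
[0.5710414  0.06345735 0.2       ] [ 0.59907899 -0.18668199  0.2       ] [-0.5955 -0.8004  0.0017] [-0.5954 -0.8005  0.1517]
```

>>> arm_command([
  {"grip":1,"slide":[-0.066,-0.089,0]},
  {"grip":1,"slide":[-0.066,-0.089,0]},
  {"grip":1,"slide":[-0.066,-0.089,0]},
  {"grip":1,"slide":[-0.066,-0.089,0]},
  {"grip":1,"slide":[-0.066,-0.089,0]},
  {"grip":1,"slide":[-0.066,-0.089,0]},
  {"grip":1,"slide":[-0.066,-0.089,0]},
  {"grip":1,"slide":[-0.066,-0.089,0]},
  {"grip":1,"slide":[-0.066,-0.089,0]},
  {"grip":1,"slide":[0,0,0]},
])

```text
invalid input at $.plan[0]: expected keys grip, slide, spin
```

Run:
```python
from h import *
st(); print(to([.571,.134,.215]))
cv2.imwrite('pics/w1.png',snapshot('wrist')[:,:,::-1])
```

```text
t 0.97 p [0.2313 0.4992 0.291 ] rot [ 3.141e+00  1.000e-03 -3.032e+00] F [ 0.61  0.6  -0.48] w 0.0272
[-0.5954 -0.8005  0.1517]
```

View pics/w1.png

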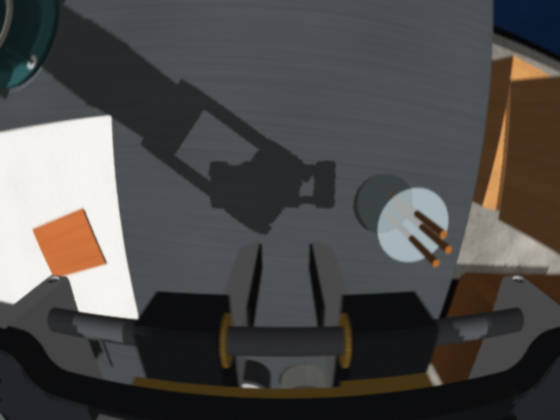

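The move was refused because every row needs a spin value. The wrist view still shows the start corner, with the fingers at (245,290) and (325,290) and a brush jar at (412,225). I'll resend it with spin.

>>> arm_command([
  {"grip":1,"slide":[-0.066,-0.089,0],"spin":0},
  {"grip":1,"slide":[-0.066,-0.089,0],"spin":0},
  {"grip":1,"slide":[-0.066,-0.089,0],"spin":0},
  {"grip":1,"slide":[-0.066,-0.089,0],"spin":0},
  {"grip":1,"slide":[-0.066,-0.089,0],"spin":0},
  {"grip":1,"slide":[-0.066,-0.089,0],"spin":0},
  {"grip":1,"slide":[-0.066,-0.089,0],"spin":0},
  {"grip":1,"slide":[-0.066,-0.089,0],"spin":0},
  {"grip":1,"slide":[-0.066,-0.089,0],"spin":0},
  {"grip":1,"slide":[0,0,0],"spin":0},
])

```text
time: 2.28
tool_pos: [0.5709, 0.1295, 0.2883]
ee_rot: [-3.141, -0.003, -3.041]
wrist_force: [-0.2, 0.3, 0.5]
width: 0.0002
finger_force: 0.0
```

Run:
```python
from h import *
st(); print(to([.571,.134,.215]))
cv2.imwrite('pics/w2.png',snapshot('wrist')[:,:,::-1])
```

```text
t 2.27 p [0.5709 0.1295 0.2883] rot [-3.141e+00 -3.000e-03 -3.041e+00] F [-0.21  0.29  0.47] w 0.0002
[-0.0016  0.009   0.1467]
```

View pics/w2.png

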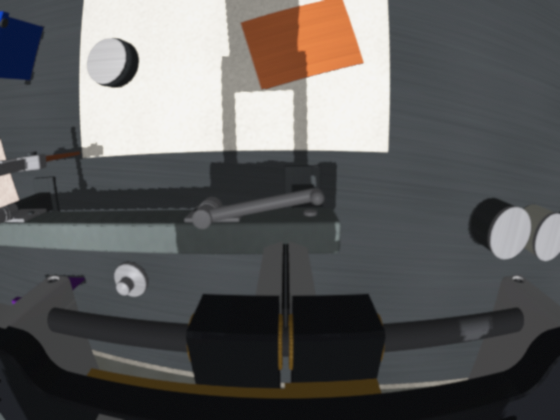

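The wrist view shows the folded hook from its hinge at (203,212) to its tip at (318,198). The closed fingertips, at (285,245), are on the rail side of it. I'll descend there.

>>> arm_command([
  {"grip":1,"slide":[-0.008,0.008,0.04],"spin":0},
  {"grip":1,"slide":[0,0,0.04],"spin":0},
  {"grip":1,"slide":[0,0,0.03],"spin":0},
  {"grip":1,"slide":[0,0,0.02],"spin":0},
  {"grip":1,"slide":[0,0,0.014],"spin":0},
  {"grip":1,"slide":[0,0,0],"spin":0},
])

```text
time: 3.08
tool_pos: [0.5727, 0.1372, 0.2182]
ee_rot: [3.142, -0.0, -3.034]
wrist_force: [-0.0, -0.6, 0.3]
width: 0.0006
finger_force: 0.0
```

Run:
```python
from h import *
st()
# centre path of closed fingers (half 8 x 12.5 mm) pushing bar at r=66 mm, angle th relative to rail's y
y=-3.035; tx=np.array([np.cos(y),np.sin(y)]); ty=np.array([np.sin(y),-np.cos(y)])
prev=None
for th in np.linspace(.2,1.65,13):
    a=th+YAW; b=np.array([-np.sin(a),np.cos(a)]); n=np.array([np.cos(a),np.sin(a)])
    h=5+8*abs(n@tx)+12.5*abs(n@ty)
    c=PF[:2]+.066*b+n*h*1e-3
    s='' if prev is None else (np.array([tx@(c-prev),ty@(c-prev)])/.5).round(4)
    print(round(th,2),c.round(4),s); prev=c
```

```text
t 3.08 p [0.5727 0.1372 0.2182] rot [ 3.142 -0.    -3.034] F [-0.02 -0.61  0.31] w 0.0006
0.2 [0.5657 0.131 ] 
0.32 [0.5586 0.1304] [0.0141 0.0002]
0.44 [0.5516 0.1289] [ 0.0144 -0.0014]
0.56 [0.5445 0.1266] [ 0.0146 -0.0031]
0.68 [0.5375 0.1234] [ 0.0145 -0.0049]
0.8 [0.5308 0.1193] [ 0.0142 -0.0068]
0.92 [0.5245 0.1143] [ 0.0136 -0.0087]
1.05 [0.5187 0.1083] [ 0.0128 -0.0106]
1.17 [0.5136 0.1015] [ 0.0116 -0.0125]
1.29 [0.5094 0.0939] [ 0.01   -0.0142]
1.41 [0.5062 0.0856] [ 0.0082 -0.0157]
1.53 [0.504  0.0769] [ 0.0061 -0.017 ]
1.65 [0.5028 0.069 ] [ 0.004  -0.0154]
```

>>> arm_command([
  {"grip":1,"slide":[0,0,0.008],"spin":0},
  {"grip":1,"slide":[0.014,-0.01,0],"spin":0},
  {"grip":1,"slide":[0.007,0,0],"spin":0},
  {"grip":1,"slide":[0.007,0,0],"spin":0},
  {"grip":1,"slide":[0.007,-0.001,0],"spin":0},
])

```text
time: 3.7
tool_pos: [0.5568, 0.1291, 0.2148]
ee_rot: [-3.14, 0.003, -3.035]
wrist_force: [5.7, -0.4, -2.0]
width: 0.0004
finger_force: 2.1
```

>>> arm_command([
  {"grip":1,"slide":[0.008,-0.001,0],"spin":0},
  {"grip":1,"slide":[0.0145,-0.003,0],"spin":0},
  {"grip":1,"slide":[0.0145,-0.005,0],"spin":0},
  {"grip":1,"slide":[0.014,-0.007,0],"spin":0},
])

```text
time: 4.2
tool_pos: [0.5324, 0.119, 0.2156]
ee_rot: [3.141, 0.004, -3.034]
wrist_force: [4.6, 1.8, -0.2]
width: 0.0007
finger_force: 2.0
```

>>> arm_command([
  {"grip":1,"slide":[0.0136,-0.0087,0],"spin":0},
  {"grip":1,"slide":[0.0128,-0.0106,0],"spin":0},
  {"grip":1,"slide":[0.0116,-0.0125,0],"spin":0},
  {"grip":1,"slide":[0.01,-0.0142,0],"spin":0},
  {"grip":1,"slide":[0.0041,-0.0078,0],"spin":0},
])

```text
time: 4.82
tool_pos: [0.508, 0.0893, 0.2146]
ee_rot: [3.141, -0.001, -3.035]
wrist_force: [2.7, 3.1, 1.9]
width: 0.0006
finger_force: 1.7
```

>>> arm_command([
  {"grip":1,"slide":[0.004,-0.0078,0],"spin":0},
  {"grip":1,"slide":[0.003,-0.008,0],"spin":0},
])

```text
time: 5.08
tool_pos: [0.5056, 0.0812, 0.2142]
ee_rot: [3.141, -0.001, -3.034]
wrist_force: [2.8, 3.3, 1.4]
width: 0.0003
finger_force: 1.7
```

>>> arm_command([
  {"grip":1,"slide":[0.0015,-0.005,0],"spin":0},
  {"grip":1,"slide":[0.0015,-0.005,0],"spin":0},
])

```text
time: 5.32
tool_pos: [0.5048, 0.0761, 0.2142]
ee_rot: [3.141, -0.001, -3.034]
wrist_force: [2.2, 3.5, 1.0]
width: 0.0009
finger_force: 1.7
```

>>> arm_command([
  {"grip":1,"slide":[0.001,-0.004,0],"spin":0},
  {"grip":1,"slide":[0.001,-0.004,0],"spin":0},
])

```text
time: 5.58
tool_pos: [0.5044, 0.0723, 0.2143]
ee_rot: [3.141, -0.0, -3.034]
wrist_force: [2.1, 5.1, 0.0]
width: 0.0003
finger_force: 2.0
```

>>> arm_command([
  {"grip":1,"slide":[0.0005,-0.003,0],"spin":0},
])

```text
time: 5.7
tool_pos: [0.5043, 0.0708, 0.2143]
ee_rot: [3.141, 0.0, -3.034]
wrist_force: [2.8, 5.2, -0.0]
width: 0.0001
finger_force: 2.0
```

>>> arm_command([
  {"grip":1,"slide":[0.0005,-0.002,0],"spin":0},
])

```text
time: 5.82
tool_pos: [0.5041, 0.0698, 0.2143]
ee_rot: [3.141, -0.0, -3.034]
wrist_force: [2.9, 5.6, 0.3]
width: 0.0004
finger_force: 2.0
```

>>> arm_command([
  {"grip":1,"slide":[0,-0.002,0],"spin":0},
])

```text
time: 5.95
tool_pos: [0.5042, 0.0688, 0.2143]
ee_rot: [3.141, -0.0, -3.034]
wrist_force: [2.3, 4.1, 0.8]
width: 0.0006
finger_force: 2.0
```

>>> arm_command([
  {"grip":1,"slide":[0,-0.002,0],"spin":0},
])

```text
time: 6.08
tool_pos: [0.5043, 0.0684, 0.2143]
ee_rot: [3.139, -0.0, -3.033]
wrist_force: [2.2, 6.8, 1.4]
width: 0.0003
finger_force: 3.2
```

>>> arm_command([
  {"grip":1,"slide":[0,-0.002,0],"spin":0},
])

```text
time: 6.2
tool_pos: [0.5043, 0.0683, 0.2143]
ee_rot: [3.137, -0.0, -3.033]
wrist_force: [2.2, 7.9, 0.2]
width: 0.0004
finger_force: 4.2
```

>>> arm_command([
  {"grip":1,"slide":[0,-0.002,0],"spin":0},
])

```text
time: 6.32
tool_pos: [0.5043, 0.0682, 0.2143]
ee_rot: [3.136, -0.0, -3.032]
wrist_force: [1.2, 10.4, 0.5]
width: 0.0005
finger_force: 5.2
```

>>> arm_command([
  {"grip":1,"slide":[0,-0.0005,0],"spin":0},
  {"grip":1,"slide":[0,0,0],"spin":0},
  {"grip":1,"slide":[0,0,0],"spin":0},
  {"grip":1,"slide":[0,0,0],"spin":0},
])

```text
time: 6.82
tool_pos: [0.5043, 0.0682, 0.2143]
ee_rot: [3.135, -0.0, -3.032]
wrist_force: [0.7, 10.2, 1.0]
width: 0.0003
finger_force: 4.9
```

Run:
```python
from h import *
st()
b=(np.array([.5041,.0682])-PF[:2]);print(b)
im=snapshot('top')
import cv2; cv2.imwrite('pics/t2.png',im[:,:,::-1])
m=cv2.inRange(cv2.cvtColor(im,cv2.COLOR_RGB2HSV),(8,120,100),(28,255,255))[200:250,330:380]
ys,xs=np.nonzero(m); c=(xs.mean()+330,ys.mean()+200); print(len(xs),c,onz('top',c,.271), np.ptp(xs),np.ptp(ys))
```

```text
t 6.83 p [0.5043 0.0682 0.2143] rot [ 3.135 -0.    -3.032] F [ 0.69 10.23  1.04] w 0.0003
[-0.0669414   0.00474265]
133 (np.float64(351.7293233082707), np.float64(226.69924812030075)) [ 0.54811139 -0.18269902  0.271     ] 13 10
```

The hook is pressed home at about 10 N. I'll back off, rise and open the gripper, then triangulate the carrier's grip.

>>> arm_command([
  {"grip":1,"slide":[0,0.02,0],"spin":0},
  {"grip":1,"slide":[0,0.03,0],"spin":0},
  {"grip":-1,"slide":[0,0.02,-0.1],"spin":0},
  {"grip":-1,"slide":[0,0,-0.12],"spin":0},
  {"grip":-1,"slide":[0,-0.1,-0.03],"spin":0},
  {"grip":-1,"slide":[0,-0.12,0],"spin":0},
  {"grip":-1,"slide":[0,-0.12,0],"spin":0},
  {"grip":-1,"slide":[0,0,0],"spin":0},
])

```text
time: 7.88
tool_pos: [0.5186, -0.0725, 0.3383]
ee_rot: [-3.141, -0.003, -3.041]
wrist_force: [-0.5, 1.2, -0.1]
width: 0.0571
finger_force: 0.0
```

Run:
```python
from h import *
st()
im=snapshot('scene'); cv2.imwrite('pics/s2.png',im[:,:,::-1])
m=cv2.inRange(cv2.cvtColor(im,cv2.COLOR_RGB2HSV),(8,120,100),(28,255,255)); m[:165]=0;m[203:]=0;m[:,:205]=0;m[:,240:]=0
ys,xs=np.nonzero(m); c=(xs.mean(),ys.mean()); print(len(xs),c,np.ptp(xs),ys.min(),ys.max())
p1,d1=ray('scene',c); p2,d2=ray('top',(351.7,226.7))
A=np.c_[d1,-d2]; s=np.linalg.lstsq(A,p2-p1,rcond=None)[0]; print(p1+s[0]*d1,p2+s[1]*d2)
r=np.array([ [proj('scene',[.548,-.183,z]),proj('scene',[.548,-.195,z])] for z in (.22,.245,.271)]).round(1); print(r.tolist())
sc=cv2.resize(im[150:260,170:400],None,fx=3.4,fy=3.4,interpolation=cv2.INTER_CUBIC); cv2.imwrite('pics/s2c.png',sc[:,:,::-1])
```

```text
t 7.88 p [ 0.5186 -0.0725  0.3383] rot [-3.141e+00 -3.000e-03 -3.041e+00] F [-0.52  1.23 -0.12] w 0.0571
9 (np.float64(218.11111111111111), np.float64(187.11111111111111)) 9 181 194
[ 0.54988468 -0.18872905  0.23560861] [ 0.54989924 -0.1870745   0.23540382]
[[[221.6, 190.8], [216.3, 191.4]], [[220.1, 183.4], [214.6, 184.0]], [[218.4, 175.3], [212.8, 175.9]]]
```

View pics/s2c.png

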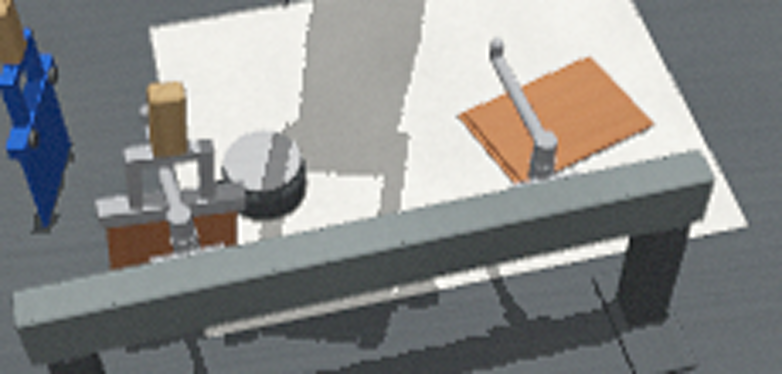

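The grey carrier hangs upright, with its grip from crop (168,88) to (170,153). The free hook is swung out from its hinge at crop (545,143) to its tip at (497,46). Next I'll triangulate the hinges and take the relative move from carrier to hook.

Run:
```python
from h import *
def tri(a,b):
    p1,d1=ray('scene',a); p2,d2=ray('top',b)
    s=np.linalg.lstsq(np.c_[d1,-d2],p2-p1,rcond=None)[0]; A=p1+s[0]*d1;B=p2+s[1]*d2; return ((A+B)/2).round(4),round(np.linalg.norm(A-B),4)
print('up',tri((222.9,212.6),(348.9,199.3)),'fp',tri((330.3,192.1),(204.6,214.3)),'grip',tri((219.4,176),(351.7,226.7)))
im=snapshot('top'); cv2.imwrite('pics/t3.png',im[:,:,::-1])
print(np.hypot(*(PF-PU)[:2]))
for z in (.2,.218): print(onz('top',(360.4,250),z))
print(to([.549,-.184,.30]))
g=cv2.cvtColor(im,cv2.COLOR_RGB2GRAY); sub=im[195:290,140:420]
cv2.imwrite('pics/t3c.png',cv2.resize(sub,None,fx=2.8,fy=2.8,interpolation=cv2.INTER_CUBIC)[:,:,::-1])
```

```text
up (array([ 0.5987, -0.1852,  0.2041]), np.float64(0.002)) fp (array([0.5712, 0.0643, 0.2   ]), np.float64(0.0018)) grip (array([ 0.5482, -0.182 ,  0.2689]), np.float64(0.0018))
0.25170577516129256
[ 0.51177431 -0.20631808  0.2       ]
[ 0.51168223 -0.20377973  0.218     ]
[-0.0361 -0.2348  0.0777]
```

View pics/t3c.png

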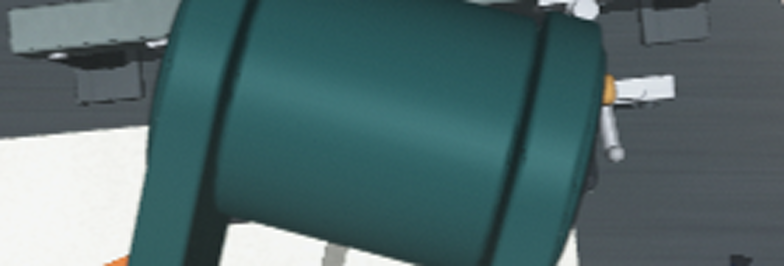

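The arm hides the free hook here. The carrier's right end at (640,88) and the used hook's tip at (616,154) have not moved. Going to the grip.

>>> arm_command([
  {"grip":-1,"slide":[-0.018,-0.117,0],"spin":0},
  {"grip":-1,"slide":[-0.018,-0.118,0],"spin":0},
  {"grip":-1,"slide":[0,0,0],"spin":0},
  {"grip":-1,"slide":[0,0,0],"spin":0},
])

```text
time: 8.48
tool_pos: [0.5497, -0.1822, 0.3394]
ee_rot: [3.141, -0.0, -3.033]
wrist_force: [-0.2, -0.1, 0.0]
width: 0.094
finger_force: 0.0
```

Run:
```python
from h import *
st(); c=camera_info('wrist'); im=snapshot('wrist'); cv2.imwrite('pics/w3.png',im[:,:,::-1])
def fproj(P):
    q=R.from_euler('xyz',c['rotation']).inv().apply(np.array(P)-c['position']); v=np.array([q[0],-q[1]]); z=-q[2]
    t=np.arctan2(np.hypot(*v),z); return (np.array([c['cx'],c['cy']])+c['fx']*t*v/np.hypot(*v)).round(1)
print('grip top pred',fproj([.549,-.183,.272]),'grip ctr below tcp', fproj([*sensors.get_obs()['tool_pos'][:2],.272]), 'up',fproj([.599,-.186,.205]),'tip',fproj([.512,-.205,.215]))
print(to([.549,-.183,.253]))
```

```text
t 8.47 p [ 0.5497 -0.1822  0.3394] rot [ 3.141 -0.    -3.033] F [-0.19 -0.08  0.05] w 0.094
grip top pred [283.9 231.5] grip ctr below tcp [285.4 232.4] up [275.4 256.6] tip [263.3 166.4]
[ 0.0015 -0.0023  0.1738]
```

View pics/w3.png

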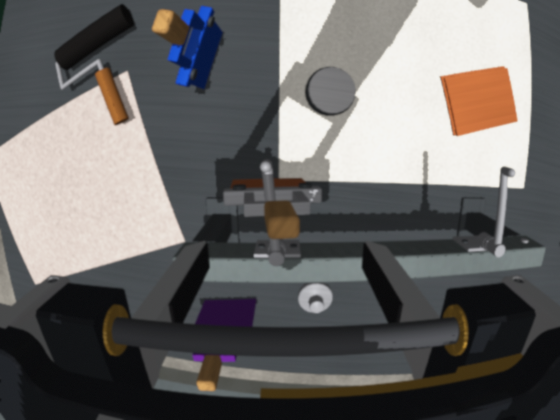

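The wrist view shows the grip at (282,222), the used hook's tip at (266,168) and its hinge at (277,257). All are within a few pixels of prediction. I'll descend and grip.

>>> arm_command([
  {"grip":-1,"slide":[0.001,-0.002,0.06],"spin":0},
  {"grip":-1,"slide":[0,0,0.06],"spin":0},
  {"grip":-1,"slide":[0,0,0.035],"spin":0},
  {"grip":-1,"slide":[0,0,0.017],"spin":0},
  {"grip":1,"slide":[0,0,0],"spin":0},
  {"grip":1,"slide":[0,0,0],"spin":0},
  {"grip":1,"slide":[0,0,0],"spin":0},
  {"grip":1,"slide":[0,0,0],"spin":0},
  {"grip":1,"slide":[0,0,0],"spin":0},
  {"grip":1,"slide":[0,0,0],"spin":0},
])

```text
time: 9.78
tool_pos: [0.5492, -0.1849, 0.2535]
ee_rot: [3.141, 0.0, -3.034]
wrist_force: [0.7, -0.3, 0.1]
width: 0.0376
finger_force: 0.0
```

>>> arm_command([
  {"grip":1,"slide":[0,0,0],"spin":0},
  {"grip":1,"slide":[0,0,0],"spin":0},
])

```text
time: 10.02
tool_pos: [0.5492, -0.1849, 0.2535]
ee_rot: [3.141, 0.0, -3.034]
wrist_force: [-0.8, 0.0, 0.3]
width: 0.0241
finger_force: 30.0
```

>>> arm_command([
  {"grip":1,"slide":[0,0,-0.012],"spin":0},
  {"grip":1,"slide":[0,0,-0.02],"spin":0},
  {"grip":1,"slide":[0,0,-0.012],"spin":0},
  {"grip":1,"slide":[0,-0.01,0],"spin":0},
  {"grip":1,"slide":[0,-0.008,0],"spin":0},
  {"grip":1,"slide":[0,0,0],"spin":0},
])

```text
time: 10.78
tool_pos: [0.55, -0.1943, 0.2749]
ee_rot: [3.141, -0.001, -3.035]
wrist_force: [-0.0, 0.6, -2.8]
width: 0.024
finger_force: 30.0
```

Run:
```python
from h import *
st(); im=snapshot('wrist'); sc=snapshot('scene')
cv2.imwrite('pics/m4.png',np.hstack([cv2.resize(im[140:300,180:400],(550,400)),cv2.resize(sc[160:256,180:240],(250,400),interpolation=cv2.INTER_CUBIC)])[:,:,::-1])
```

```text
t 10.78 p [ 0.55   -0.1943  0.2749] rot [ 3.141e+00 -1.000e-03 -3.035e+00] F [-0.02  0.56 -2.84] w 0.024
```

View pics/m4.png

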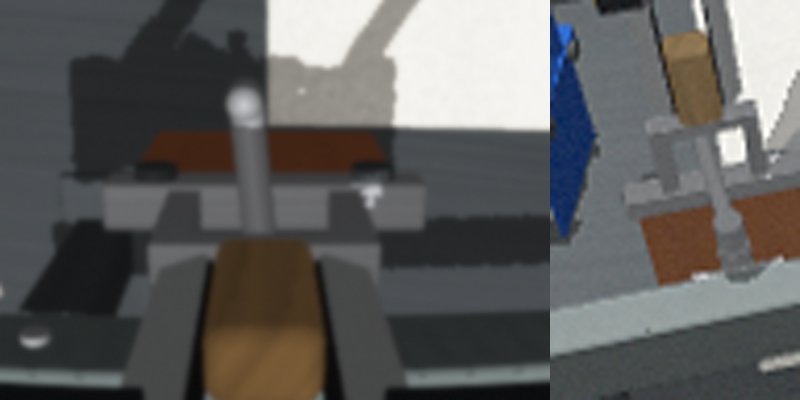

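The bar at (255,180) is centred in the lifted eye and the carrier hangs straight. I'll draw it out along the bar.

>>> arm_command([
  {"grip":1,"slide":[0.02,-0.002,0],"spin":0},
  {"grip":1,"slide":[0.04,-0.004,0],"spin":0},
  {"grip":1,"slide":[0.04,-0.004,0],"spin":0},
  {"grip":1,"slide":[0.035,-0.003,0],"spin":0},
  {"grip":1,"slide":[0,0,0],"spin":0},
  {"grip":1,"slide":[0,0,0],"spin":0},
])

```text
time: 11.62
tool_pos: [0.484, -0.2075, 0.2756]
ee_rot: [-3.142, 0.001, -3.034]
wrist_force: [-0.6, 0.9, -3.1]
width: 0.0237
finger_force: 30.0
```

Run:
```python
from h import *
st(); print(to([.452,.041,.2755]));
```

```text
t 11.62 p [ 0.484  -0.2075  0.2756] rot [-3.142e+00  1.000e-03 -3.034e+00] F [-0.58  0.95 -3.11] w 0.0237
[1.040e-02 5.009e-01 2.000e-04]
```

>>> arm_command([
  {"grip":1,"slide":[0.01,0.04,0],"spin":0},
  {"grip":1,"slide":[0.01,0.08,0],"spin":0},
  {"grip":1,"slide":[0,0.09,0],"spin":0},
  {"grip":1,"slide":[0,0.09,0],"spin":0},
  {"grip":1,"slide":[0,0.09,0],"spin":0},
  {"grip":1,"slide":[0,0.07,0],"spin":0},
  {"grip":1,"slide":[-0.01,0.041,0],"spin":0},
  {"grip":1,"slide":[0,0,0],"spin":0},
  {"grip":1,"slide":[0,0,0],"spin":0},
])

```text
time: 12.75
tool_pos: [0.4516, 0.0411, 0.2754]
ee_rot: [-3.141, -0.0, -3.034]
wrist_force: [-0.1, 0.0, -4.4]
width: 0.024
finger_force: 30.0
```

Run:
```python
from h import *
st(); print(to([.452,.041,.2755]),to([.52,.054,.2755])); im=snapshot('wrist'); sc=snapshot('scene')
cv2.imwrite('pics/m5.png',np.hstack([cv2.resize(im[140:300,180:400],(550,400)),cv2.resize(sc[120:216,280:340],(250,400),interpolation=cv2.INTER_CUBIC)])[:,:,::-1])
```

```text
t 12.75 p [0.4516 0.0411 0.2754] rot [-3.141 -0.    -3.034] F [-0.11  0.05 -4.36] w 0.024
[-0.0007 -0.0004 -0.0001] [-0.1387  0.0108 -0.0002]
```

View pics/m5.png

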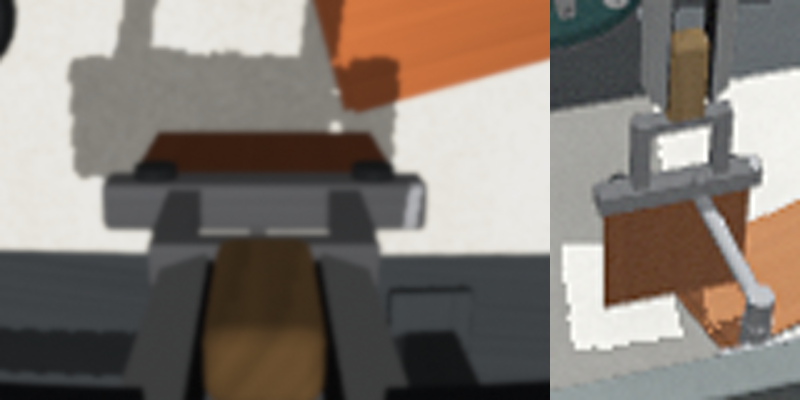

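The eye, at right (683,150), stands in front of the bar tip at (702,198), which is nearer the camera and so appears lower. I'll insert in stages.

>>> arm_command([
  {"grip":1,"slide":[-0.025,0.002,0],"spin":0},
  {"grip":1,"slide":[-0.02,0.0015,0],"spin":0},
  {"grip":1,"slide":[-0.015,0.001,0],"spin":0},
])

```text
time: 13.22
tool_pos: [0.4824, 0.0463, 0.2752]
ee_rot: [3.141, -0.001, -3.035]
wrist_force: [-0.0, -0.3, -3.5]
width: 0.0242
finger_force: 30.0
```

>>> arm_command([
  {"grip":1,"slide":[-0.025,0.002,0],"spin":0},
  {"grip":1,"slide":[-0.03,0.002,0],"spin":0},
  {"grip":1,"slide":[-0.024,0.002,0],"spin":0},
  {"grip":1,"slide":[0,0,0],"spin":0},
])

```text
time: 13.72
tool_pos: [0.5212, 0.0539, 0.2749]
ee_rot: [3.141, -0.001, -3.034]
wrist_force: [-0.4, 0.0, -3.0]
width: 0.0242
finger_force: 30.0
```

Run:
```python
from h import *
st(); im=snapshot('wrist'); sc=snapshot('scene')
cv2.imwrite('pics/m6.png',np.hstack([cv2.resize(im[140:300,180:400],(550,400)),cv2.resize(sc[120:216,280:340],(250,400),interpolation=cv2.INTER_CUBIC)])[:,:,::-1])
```

```text
t 13.72 p [0.5212 0.0539 0.2749] rot [ 3.141e+00 -1.000e-03 -3.034e+00] F [-0.44  0.03 -2.99] w 0.0242
```

View pics/m6.png

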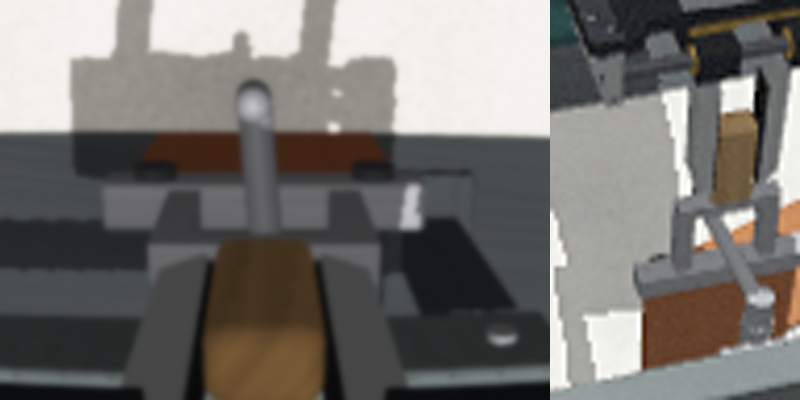

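The bar at (262,200) passes centrally through the eye. Lowering, slowly at the end.

>>> arm_command([
  {"grip":1,"slide":[0,0,0.015],"spin":0},
  {"grip":1,"slide":[0,0,0.015],"spin":0},
  {"grip":1,"slide":[0,0,0.008],"spin":0},
  {"grip":1,"slide":[0,0,0.002],"spin":0},
  {"grip":1,"slide":[0,0,0],"spin":0},
])

```text
time: 14.45
tool_pos: [0.5205, 0.0537, 0.2555]
ee_rot: [3.141, 0.0, -3.034]
wrist_force: [0.8, -0.1, -3.2]
width: 0.0239
finger_force: 30.0
```

>>> arm_command([
  {"grip":1,"slide":[0,0,0.002],"spin":0},
  {"grip":1,"slide":[0,0,0],"spin":0},
])

```text
time: 14.7
tool_pos: [0.5205, 0.0537, 0.2546]
ee_rot: [3.142, 0.0, -3.034]
wrist_force: [-1.1, -0.1, -3.4]
width: 0.0236
finger_force: 30.0
```

>>> arm_command([
  {"grip":1,"slide":[0,0,0.001],"spin":0},
  {"grip":1,"slide":[0,0,0],"spin":0},
])

```text
time: 14.95
tool_pos: [0.5205, 0.0537, 0.254]
ee_rot: [3.142, 0.0, -3.034]
wrist_force: [-0.7, 0.1, -2.1]
width: 0.024
finger_force: 30.0
```

>>> arm_command([
  {"grip":1,"slide":[0,0,0.001],"spin":0},
  {"grip":1,"slide":[0,0,0],"spin":0},
])

```text
time: 15.2
tool_pos: [0.5205, 0.0537, 0.2537]
ee_rot: [3.142, 0.0, -3.034]
wrist_force: [0.0, 0.8, -2.0]
width: 0.0239
finger_force: 30.0
```

>>> arm_command([
  {"grip":1,"slide":[0,0,0.001],"spin":0},
  {"grip":1,"slide":[0,0,0],"spin":0},
])

```text
time: 15.45
tool_pos: [0.5205, 0.0537, 0.2535]
ee_rot: [-3.142, 0.001, -3.034]
wrist_force: [-0.1, 0.0, -0.3]
width: 0.024
finger_force: 30.0
```

>>> arm_command([
  {"grip":-1,"slide":[0,0,0],"spin":0},
  {"grip":-1,"slide":[0,0,0],"spin":0},
  {"grip":-1,"slide":[0,0,0],"spin":0},
  {"grip":-1,"slide":[0,0,0],"spin":0},
  {"grip":-1,"slide":[0,0,0],"spin":0},
  {"grip":-1,"slide":[0,0,-0.04],"spin":0},
  {"grip":-1,"slide":[0,0,-0.08],"spin":0},
  {"grip":1,"slide":[0,0,-0.06],"spin":0},
  {"grip":1,"slide":[0,0,0],"spin":0},
])

```text
time: 16.58
tool_pos: [0.5214, 0.0537, 0.3459]
ee_rot: [-3.141, 0.006, -3.034]
wrist_force: [-0.1, -1.3, -0.0]
width: 0.0773
finger_force: 0.0
```

Run:
```python
from h import *
st(); im=snapshot('wrist'); sc=snapshot('scene')
cv2.imwrite('pics/m7.png',np.hstack([cv2.resize(im[140:300,180:400],(550,400)),cv2.resize(sc[120:216,280:340],(250,400),interpolation=cv2.INTER_CUBIC)])[:,:,::-1])
# used hook: bar at world angle ~1.77; start on its -y side, r=66 mm
y=-3.034; tx=np.array([np.cos(y),np.sin(y)]); ty=np.array([np.sin(y),-np.cos(y)])
prev=None
P=np.array([.599,-.186])
for th in np.linspace(1.66,.08,14):
    a=th+YAW; b=np.array([-np.sin(a),np.cos(a)]); n=-np.array([np.cos(a),np.sin(a)])
    h=5+8*abs(n@tx)+12.5*abs(n@ty); c=P+.066*b+n*h*1e-3
    if prev is None:
        s=c+n*.012; print('start',s.round(4),to([*s,.33]),to([*s,.2145]))
    else: s=(np.array([tx@(c-prev),ty@(c-prev)])/.5).round(4)
    print(round(th,2),c.round(4),s); prev=c
```

```text
t 16.57 p [0.5214 0.0537 0.3459] rot [-3.141  0.006 -3.034] F [-0.13 -1.33 -0.03] w 0.0773
start [ 0.5402 -0.2285] [ 0.021  -0.5654  0.0239] [ 0.0208 -0.5655  0.2549]
1.66 [ 0.5378 -0.2167] [ 0.54018951 -0.22851236]
1.54 [ 0.5345 -0.2087] [0.0048 0.0167]
1.42 [ 0.5322 -0.2015] [0.0031 0.0147]
1.3 [ 0.5307 -0.1939] [0.0013 0.0154]
1.17 [ 0.5301 -0.186 ] [-0.0006  0.0159]
1.05 [ 0.5306 -0.1778] [-0.0026  0.0161]
0.93 [ 0.5321 -0.1696] [-0.0048  0.0161]
0.81 [ 0.5347 -0.1614] [-0.007   0.0157]
0.69 [ 0.5385 -0.1535] [-0.0092  0.015 ]
0.57 [ 0.5434 -0.146 ] [-0.0114  0.0139]
0.44 [ 0.5494 -0.1391] [-0.0134  0.0124]
0.32 [ 0.5564 -0.133 ] [-0.0152  0.0106]
0.2 [ 0.5643 -0.1278] [-0.0168  0.0085]
0.08 [ 0.5729 -0.1238] [-0.0181  0.0062]
```

View pics/m7.png

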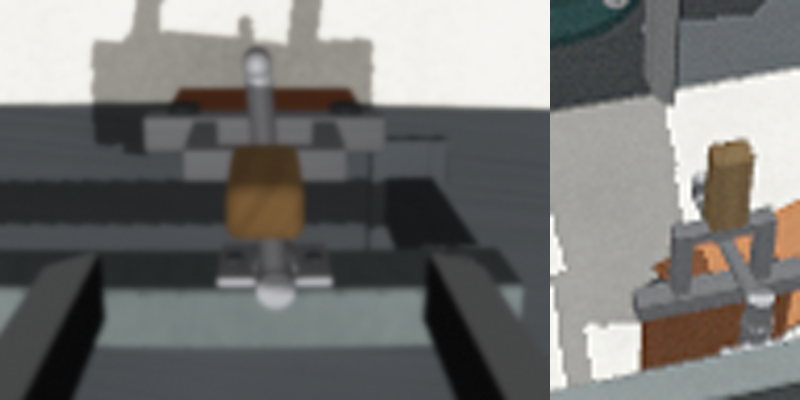

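The carrier hangs straight on the free hook, with its grip at (265,190), and is released. I've now viewed 12 pictures, two over the limit of 10, so I'll work by numbers from here. Next I'll move beside the used hook with closed fingers.

>>> arm_command([
  {"grip":1,"slide":[0.01,-0.11,0],"spin":0},
  {"grip":1,"slide":[0.011,-0.115,0],"spin":0},
  {"grip":1,"slide":[0,-0.115,0],"spin":0},
  {"grip":1,"slide":[0,-0.115,0],"spin":0},
  {"grip":1,"slide":[0,-0.11,0],"spin":0},
  {"grip":1,"slide":[0,0,0.05],"spin":0},
  {"grip":1,"slide":[0,0,0],"spin":0},
  {"grip":1,"slide":[0,0,0],"spin":0},
])

```text
time: 17.68
tool_pos: [0.5401, -0.2277, 0.3174]
ee_rot: [3.141, -0.001, -3.034]
wrist_force: [0.5, -0.1, 0.3]
width: 0.0003
finger_force: 0.0
```

Run:
```python
from h import *
st(); print(to([.5402,-.2285,.2145]))
```

```text
t 17.68 p [ 0.5401 -0.2277  0.3174] rot [ 3.141e+00 -1.000e-03 -3.034e+00] F [ 0.48 -0.09  0.28] w 0.0003
[-0.0003 -0.0018  0.2059]
```

>>> arm_command([
  {"grip":1,"slide":[0,-0.002,0.08],"spin":0},
  {"grip":1,"slide":[0,0,0.07],"spin":0},
  {"grip":1,"slide":[0,0,0.04],"spin":0},
  {"grip":1,"slide":[0,0,0.015],"spin":0},
  {"grip":1,"slide":[0,0,0],"spin":0},
])

```text
time: 18.3
tool_pos: [0.5407, -0.2289, 0.2163]
ee_rot: [-3.141, 0.001, -3.033]
wrist_force: [-0.3, 0.2, 0.3]
width: 0.0009
finger_force: 0.0
```

>>> arm_command([
  {"grip":1,"slide":[0.005,0.014,0],"spin":0},
  {"grip":1,"slide":[0,0.01,0],"spin":0},
  {"grip":1,"slide":[0.005,0.01,0],"spin":0},
  {"grip":1,"slide":[0.002,0.009,0],"spin":0},
])

```text
time: 18.8
tool_pos: [0.533, -0.2092, 0.2167]
ee_rot: [-3.139, 0.003, -3.035]
wrist_force: [3.7, -3.8, 0.6]
width: 0.0007
finger_force: 2.0
```

>>> arm_command([
  {"grip":1,"slide":[0.002,0.0147,0],"spin":0},
  {"grip":1,"slide":[0.001,0.0154,0],"spin":0},
  {"grip":1,"slide":[-0.001,0.0159,0],"spin":0},
  {"grip":1,"slide":[-0.003,0.0161,0],"spin":0},
])

```text
time: 19.3
tool_pos: [0.5294, -0.1787, 0.2163]
ee_rot: [-3.138, 0.001, -3.036]
wrist_force: [1.6, -5.5, 2.3]
width: 0.0007
finger_force: 2.1
```

>>> arm_command([
  {"grip":1,"slide":[-0.0048,0.0161,0],"spin":0},
  {"grip":1,"slide":[-0.007,0.0157,0],"spin":0},
  {"grip":1,"slide":[-0.0092,0.015,0],"spin":0},
  {"grip":1,"slide":[-0.0114,0.0139,0],"spin":0},
])

```text
time: 19.8
tool_pos: [0.5419, -0.1452, 0.2151]
ee_rot: [3.141, -0.002, -3.034]
wrist_force: [-0.3, -5.1, 2.3]
width: 0.0003
finger_force: 1.8
```

>>> arm_command([
  {"grip":1,"slide":[-0.0134,0.0124,0],"spin":0},
  {"grip":1,"slide":[-0.0076,0.0053,0],"spin":0},
])

```text
time: 20.05
tool_pos: [0.5516, -0.135, 0.2149]
ee_rot: [3.141, -0.002, -3.034]
wrist_force: [-1.7, -4.2, 0.6]
width: 0.0004
finger_force: 1.7
```

>>> arm_command([
  {"grip":1,"slide":[-0.0076,0.0053,0],"spin":0},
  {"grip":1,"slide":[-0.008,0.0045,0],"spin":0},
])

```text
time: 20.3
tool_pos: [0.5587, -0.1299, 0.2151]
ee_rot: [3.141, -0.001, -3.034]
wrist_force: [-3.4, -4.0, 0.6]
width: 0.0006
finger_force: 1.6
```

>>> arm_command([
  {"grip":1,"slide":[-0.005,0.0025,0],"spin":0},
  {"grip":1,"slide":[-0.004,0.0015,0],"spin":0},
])

```text
time: 20.55
tool_pos: [0.5631, -0.1275, 0.2152]
ee_rot: [3.141, -0.001, -3.034]
wrist_force: [-1.8, -4.5, -0.7]
width: 0.0006
finger_force: 1.6
```

>>> arm_command([
  {"grip":1,"slide":[-0.003,0.001,0],"spin":0},
])

```text
time: 20.68
tool_pos: [0.5645, -0.1269, 0.2152]
ee_rot: [3.141, -0.001, -3.034]
wrist_force: [-1.7, -3.9, -0.4]
width: 0.0006
finger_force: 1.6
```

>>> arm_command([
  {"grip":1,"slide":[-0.003,0.0005,0],"spin":0},
])

```text
time: 20.8
tool_pos: [0.5659, -0.1264, 0.2152]
ee_rot: [3.141, -0.001, -3.034]
wrist_force: [-2.2, -3.6, -0.3]
width: 0.0003
finger_force: 1.6
```

>>> arm_command([
  {"grip":1,"slide":[-0.003,0.0005,0],"spin":0},
])

```text
time: 20.92
tool_pos: [0.5674, -0.1259, 0.2153]
ee_rot: [3.141, -0.001, -3.034]
wrist_force: [-2.1, -2.6, -0.8]
width: 0.0003
finger_force: 1.6
```

>>> arm_command([
  {"grip":1,"slide":[-0.003,-0.002,0],"spin":0},
])

```text
time: 21.05
tool_pos: [0.5687, -0.1259, 0.2152]
ee_rot: [3.139, -0.001, -3.034]
wrist_force: [-3.7, 0.9, -0.8]
width: 0.0002
finger_force: 1.7
```

>>> arm_command([
  {"grip":1,"slide":[-0.003,-0.002,0],"spin":0},
])

```text
time: 21.18
tool_pos: [0.5703, -0.1263, 0.2152]
ee_rot: [3.138, -0.001, -3.033]
wrist_force: [-4.3, 3.3, -0.3]
width: 0.0006
finger_force: 1.8
```

>>> arm_command([
  {"grip":1,"slide":[-0.003,0,0],"spin":0},
])

```text
time: 21.3
tool_pos: [0.572, -0.1267, 0.2152]
ee_rot: [3.139, -0.001, -3.033]
wrist_force: [-4.2, 2.5, -0.6]
width: 0.0002
finger_force: 1.8
```

>>> arm_command([
  {"grip":1,"slide":[-0.002,0,0],"spin":0},
])

```text
time: 21.42
tool_pos: [0.573, -0.1269, 0.2153]
ee_rot: [3.14, -0.001, -3.034]
wrist_force: [-4.7, 2.7, -0.1]
width: 0.0004
finger_force: 2.5
```

>>> arm_command([
  {"grip":1,"slide":[-0.002,0,0],"spin":0},
])

```text
time: 21.55
tool_pos: [0.5732, -0.1269, 0.2152]
ee_rot: [3.14, -0.003, -3.034]
wrist_force: [-6.8, 2.4, -0.5]
width: 0.0004
finger_force: 3.5
```

>>> arm_command([
  {"grip":1,"slide":[-0.002,0,0],"spin":0},
])

```text
time: 21.68
tool_pos: [0.5733, -0.1269, 0.2151]
ee_rot: [3.14, -0.005, -3.034]
wrist_force: [-8.7, 2.7, 1.1]
width: -0.0
finger_force: 4.5
```

>>> arm_command([
  {"grip":1,"slide":[-0.002,0,0],"spin":0},
])

```text
time: 21.8
tool_pos: [0.5735, -0.1268, 0.215]
ee_rot: [3.14, -0.007, -3.034]
wrist_force: [-12.3, 0.5, 1.2]
width: 0.0008
finger_force: 5.6
```

>>> arm_command([
  {"grip":1,"slide":[-0.0005,0,0],"spin":0},
  {"grip":1,"slide":[0,0,0],"spin":0},
  {"grip":1,"slide":[0,0,0],"spin":0},
  {"grip":1,"slide":[0,0,0],"spin":0},
])

```text
time: 22.3
tool_pos: [0.5735, -0.1268, 0.215]
ee_rot: [3.139, -0.008, -3.034]
wrist_force: [-12.2, 1.3, 1.7]
width: 0.0005
finger_force: 5.4
```

Pressed home at about 12 N, and the position matches the folded stop. I'll retreat, then check numerically.

>>> arm_command([
  {"grip":1,"slide":[0.015,0,0],"spin":0},
  {"grip":1,"slide":[0.05,0,0],"spin":0},
  {"grip":1,"slide":[0.05,0,-0.1],"spin":0},
  {"grip":1,"slide":[0.1,0,-0.06],"spin":0},
  {"grip":1,"slide":[0.1,-0.06,0],"spin":0},
  {"grip":1,"slide":[0.1,-0.06,0],"spin":0},
  {"grip":1,"slide":[0,0,0],"spin":0},
  {"grip":1,"slide":[0,0,0],"spin":0},
])

```text
time: 23.3
tool_pos: [0.3774, -0.2095, 0.2962]
ee_rot: [-3.14, 0.003, -3.035]
wrist_force: [-0.5, 0.0, -0.4]
width: 0.0001
finger_force: 0.0
```

Run:
```python
from h import *
st(); im=snapshot('top'); cv2.imwrite('pics/t8.png',im[:,:,::-1])
m=cv2.inRange(cv2.cvtColor(im,cv2.COLOR_RGB2HSV),(8,120,100),(28,255,255)); m[:200]=0;m[250:]=0;m[:,:170]=0;m[:,300:]=0
n,l,s,c=cv2.connectedComponentsWithStats(m)
for i in range(1,n):
    if s[i,4]>20: print(s[i],c[i],onz('top',c[i],.271).round(4))
g=cv2.cvtColor(im,cv2.COLOR_RGB2GRAY)
# folded used bar: bright pixels in front of the rail; direction by line fit
P=PU
for th in (.05,.09,.13):
    a=th+YAW; print(th,[int(g[tuple(np.rint(proj('top',[P[0]-r*np.sin(a),P[1]+r*np.cos(a),.203])[::-1]).astype(int))]) for r in (.02,.035,.05,.065,.08)])
```

```text
t 23.3 p [ 0.3774 -0.2095  0.2962] rot [-3.140e+00  3.000e-03 -3.035e+00] F [-0.48  0.02 -0.4 ] w 0.0001
[197 238  14  11 139] [203.35971223 242.74820144] [0.5204 0.0529 0.271 ]
0.05 [179, 216, 188, 219, 179]
0.09 [179, 169, 161, 180, 172]
0.13 [152, 143, 127, 102, 80]
```

The carrier grip is at (0.520, 0.053) as placed, the used bar lies at its folded stop, and the robot is clear. Handing in.

```bash
python3 -c "
from bench import ticket
print(ticket.close_job())"
```

```text
the job is handed in; nothing more can be done
None
```

I handed the job in at about 23 s without seeing a verdict: the free hook is swung out and pressed at about 10 N, the carrier hangs on it, and the emptied hook is folded and pressed at about 12 N; I viewed 12 pictures, two over the limit of 10.

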